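Show the bearing ball to the sight

ROBOT

A 7-joint arm with a two-finger parallel gripper is mounted at the origin on a cart in front of the work surface, level with it; the furniture and walls round the work are solid. World frame = base frame: x ahead of the robot, y to its left, z up, the work surface at z = 0. Lengths are in m, angles in rad, forces in N, time in s.
With the tool pointing down it reaches from about 0.425 to 0.875 m from the base axis. Payload 9.9 kg.
Tool frame: the origin (TCP) lies between the finger pads; the fingertips stand 11 mm ahead of it and the grasp point (between the pads) lies 8 mm behind it; z points along the fingers, y is the line along which they close (so a half turn about z gives the same grasp; the last joint's range is limited). The gripper opens to 85 mm and grips with 20 to 120 N. Pads are 22 mm wide; open, the fingers measure 114 mm over their backs; the gripper's body (76 mm by 85 mm) begins 54 mm behind the grasp point. The pads swing forward as they close: fully open they stand 13 mm farther back than shut.
Start: joints at [1.219, 0.576, 0.025, 1.437, -0.015, 1.129, -0.057], TCP at [0.179, -0.651, 0.242] pointing down, gripper open.
Joint ranges: [-2.76, 2.76], [-0.34, 2.15], [-1.52, 1.57], [0.19, 2.46], [-1.09, 4.23], [0.17, 1.99], [-2.82, 2.82]. Speed limits (rad/s): [2.22, 2.22, 3.01, 3.01, 3.14, 3.14, 3.14].

INTERFACE

Orientations are given as a rotation vector (axis times angle).
In Python, from station import * gives the robot as it stands.
- The arm moves only by the tool play_rows, never from a script. Its argument "steps" is a list of rows, each a list of 2 entries, a list of its own where there are three numbers: the shift along the tool's x, y, z in mm, then the turn, a rotation vector about the tool's x, y, z in rad. A call has 1 to 20 rows; each row is the pose to reach, as a shift and turn from the pose commanded when the call began, along the tool's axes at that moment; what a row does not reach only later rows make up. A row lasts 1/12 s, in which the tool goes at most 41.7 mm and 7.16 degrees, less where a joint would pass 70% of its speed; a pose out of reach is approached as far as the arm can. A call with a gripper value outside its range is refused whole. "jaw" is the opening, from 0 (shut) to 1 (fully open), set as the call begins (left out, the last holds). The fingers move at their own pace and stop on an object; "force" is the grip in N (left out, the last holds). Time passes only in rows, so rows that repeat a pose let the fingers close. It gives the time, the measured TCP pose, the force, the opening and the grip force at its end, in the units of the state.
- get_state(): the state, without advancing time (a new reading comes with each control period).
- capture(name): name is "side" or "top"; returns the picture (480x640x3 uint8, red, green, blue); there is no depth.
- calibration(name): a dict with "fx", "fy", "cx", "cy" (pixels), "origin" and "orientation" of the camera in the world. Camera axes: x right, y up, looking along -z (the intrinsics and any distortion apply to the point x, -y, -z); pixel columns grow to the right and rows downward; lengths in m; the calibration is good to about 2 mm. A picture is of the moment at which its call begins. calibration takes no time and is no camera call.
- finish_job(): hands the job in; it is judged then, once.
The state is a dict: "t": time; "joints": joint angles; "joint_vel": joint speeds; "effort": joint torques, N m; "position": TCP position; "ee_rot": TCP orientation; "force": force on the tool from outside, world axes, zero at the start; "torque": the same for the moment, N m; "opening": opening from 0.0 (shut) to 1.0 (fully open); "finger_force": force on a finger pad.
Only numpy, scipy, OpenCV 4.12 (cv2) and the standard library are available. Lean on these libraries where they do the work, as an engineer would, in place of code of your own. Each camera call takes 0.05 s, during which the arm holds its last target. There are 200 camera calls.

TASK

First turn the black knob until the sight's red pointer stands on the white mark of its scale. Then lift the white ball dish off its stand by the blue handle bar and turn it a quarter turn (either way), so that the handle's uprights no longer stand in the line of sight; keep the dish level all the way so that the loose steel ball stays about the middle, and leave everything else on the bench where it is. Finish while still holding the dish, level and still, straight above its stand with the ball resting in its middle at the height of the sight tube; do not put it down or let go.

Things in the scene. Friction and masses are not known exactly. Their poses are not given: they have to be found in the camera images.
- station: Fixed viewing station on a grey plate 8 mm thick. Origin on the bench under the sight's pivot; x is the sight line (from sight to dish stand), z up. Plate: x -105 to 205, y -55 to 55 mm, and a tongue 90 mm wide out to y = -155 mm (knob). The sight's black tube (32 mm thick, x -35 to 54 mm when aimed, front ring 38 mm) has its axis 110 mm above the bench, its top at 129 mm.
- knob_grip (a point): Middle of the black bar of the knob (bar 40 mm long, 14 mm thick, 32 mm tall with its top at 74 mm above the bench; this point is 67 mm above the bench), on the knob's upright axis, at x 0, y -115 mm of the station. Gripped across the bar from above and turned. Its orientation turns with the knob: the bar runs along its x. Under the knob is a blue gear housing, 30 mm high.
- knob (a joint): Knob angle in rad, growing CLOCKWISE seen from above; 0 to 4.0. At 0 the bar lies along the station's x. At the start it stands between 0.8 and 1.7. Light friction (0.03 N m); it stays where it is left. It drives the sight through gears: sight angle = 0.25 x (knob angle - 2.4).
- sight (a joint): Angle of the sight and its red pointer in rad, growing counter-clockwise seen from above; 0 = pointer on the white mark, tube looking along the station's x at the dish stand. Starts at about -0.4 to -0.17.
- pointer_tip (a point): Tip of the red pointer, 80 mm behind the sight's pivot (on the side away from the dish), 22 mm above the bench. It sweeps over a black scale plate with fine grey ticks.
- mark (a point): The white mark of the scale, a line 6 mm wide and 30 mm long on the black scale plate, directly under the pointer tip when the sight is aimed; 80 mm behind the pivot.
- dish_bar (a point): Middle of the blue handle bar of the white ball dish (loose, 0.12 to 0.25 kg). Bar 100 long, 12 thick, 14 mm tall, along this point's x, 68 mm above the dish's underside; two uprights at the rim carry it, leaving 90 mm free. z is up when level. At the start the bar lies along the station's x, its middle 96 mm above the bench.
- dish: The ball dish itself: 93 mm across, rim 18 mm high, inside a shallow cone (slope 0.14 rad) that keeps the ball in the middle. Origin at the centre of its underside, x along the handle bar.
- dish_middle (a point): Point in the middle of the dish, 18 mm above its underside, where the ball's centre lies when it is centred; 50 mm below the bar's middle.
- ball_center (a point): Centre of the loose dark steel ball (24 mm diameter, 55 g) that lies in the dish. It rolls easily when the dish is tilted or jerked.
- ball: The ball (its origin lies on its surface and turns as it rolls).
- stand_top (a point): Middle of the top of the dark round dish stand (84 mm across), 28 mm above the bench, 150 mm from the pivot along the station's x.
- view_point (a point): Point in the air straight above the stand on the sight's axis, 110 mm above the bench: the ball's centre belongs here at the end (the bar's middle is then 160 mm above the bench).
- multimeter: Yellow multimeter lying on the bench, 155 x 76 x 44 mm; origin centre of underside. Bystander.
- tape_red: Red roll of tape, 66 mm across, 18 mm high; origin centre of underside. Bystander.
- tape_yellow: Yellow roll of tape, 58 mm across, 18 mm high; origin centre of underside. Bystander.
- lug_jar: White jar with red lid, 58 mm across, 72 mm high; origin centre of underside. Bystander.
- cell_c: Green round cell, 18 mm thick, 67 mm long, lying; origin centre of underside. Bystander.
Mind the look-alikes: they are no part of the job. Leave any green or turquoise look-alike of the dish alone.

How it is judged:
By the outcome, as a careful person would: the job done as asked, in the order asked, and still so for the second after the job is handed in, while the arm keeps its last pose, push and grip.
It also fails if it takes over 61 s, if anything falls off the work surface, if the arm or the gripper's body presses on something with over 40 N, if the wrist force passes 120 N, or if a joint passes its speed limit or range.

## Working session

There is one attempt and no reset: what is moved stays moved. The work goes in short steps, Python scripts to look and compute and a tool call to move; the robot and the scene stay as the last step left them, time stands still between calls to the robot, and variables do not carry over. Pictures are saved under pics/ and viewed, at most 10 in all, crops included, and the job is handed in when it is done.

Besides the shell and the picture viewer there is one more tool, called after ">>>" in YAML: its name, and indented under it one key for each argument. play_rows: Moves the arm, as the interface text tells. Its arguments: {"type":"object","properties":{"steps":{"type":"array","items":{"type":"array"}},"jaw":{"type":"number"},"force":{"type":"number"}},"required":["steps"]}

```bash
mkdir -p pics; ls; python3 - <<'E'
from station import *
import cv2
for n in ("top","side"):
    cv2.imwrite(f"pics/{n}0.png",capture(n)[:,:,::-1]); print(n,calibration(n))
print(get_state())
E
```

```text
pics
top {'fx': 482.9919698726649, 'fy': 482.9919698726649, 'cx': 319.49348446405685, 'cy': 234.52627116637365, 'origin': array([ 0.34509448, -0.09443777,  1.27780137]), 'orientation': array([ 0.11731504, -0.11183569, -1.59718886])}
side {'fx': 519.0847709979762, 'fy': 519.0847709979762, 'cx': 317.63970734391665, 'cy': 240.17465825422593, 'origin': array([ 0.32005575, -1.26571081,  0.56645402]), 'orientation': array([ 1.20487771, -0.09429047, -0.17553968])}
{'t': 0.1, 'joints': array([ 1.21919248,  0.57646415,  0.0248684 ,  1.43780412, -0.01494973,
        1.12900673, -0.05650379]), 'joint_vel': array([ 1.73168939e-03, -1.67098352e-03, -1.02238921e-03, -2.26465620e-03,
       -4.73166821e-05,  9.11819704e-05,  8.33261805e-04]), 'effort': array([ 5.60081826e-03, -7.67303038e+01,  2.25847587e+00, -2.86606103e+01,
        1.60732440e-02,  8.64819536e-03,  2.02248100e-05]), 'position': array([ 0.17849495, -0.65057677,  0.24152555]), 'ee_rot': array([-3.11201586e+00, -4.19265424e-01,  5.20789143e-04]), 'force': array([-0.47056643,  0.22133913, -0.48738343]), 'torque': array([ 0.00075398, -0.00765587,  0.03388281]), 'finger_force': 0.0, 'opening': 0.9973686474925053}
```

View pics/top0.png

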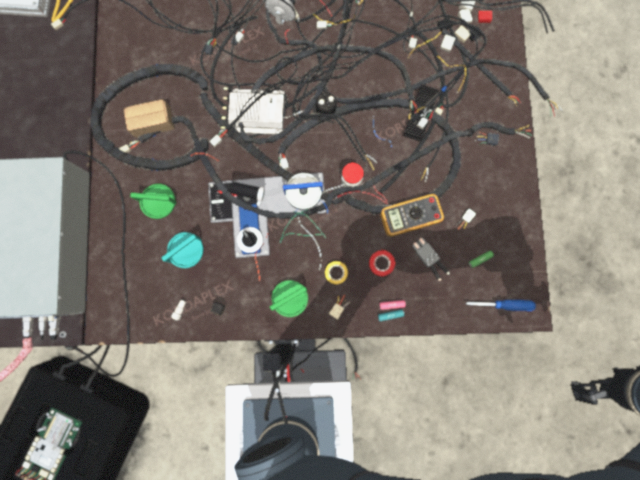

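View pics/side0.png

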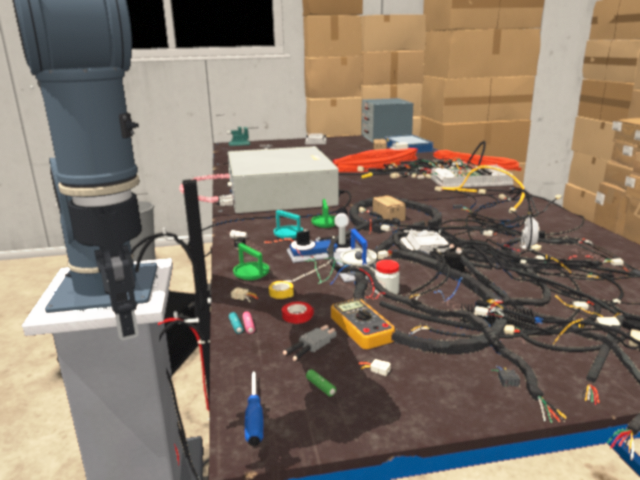

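The wanted dish is the white one with the blue bar, at top (303,190). The look-alikes are green (156,201), turquoise (184,250) and green (290,298). The knob is at about (250,238) and the pointer and scale at about (220,202). Next is a close crop to check this.

```bash
cat > h.py <<'E'
from station import *
import numpy as np, cv2
from scipy.spatial.transform import Rotation as R
def cam(n):
    c=calibration(n); return c,R.from_rotvec(c["orientation"]).as_matrix()
def proj(n,P):
    c,M=cam(n); q=(np.atleast_2d(P)-c["origin"])@M
    return np.c_[c["cx"]+c["fx"]*q[:,0]/-q[:,2], c["cy"]-c["fy"]*q[:,1]/-q[:,2]]
def unproj(n,u,v,z):
    c,M=cam(n); d=M@np.array([(u-c["cx"])/c["fx"],-(v-c["cy"])/c["fy"],-1.])
    return c["origin"]+d*(z-c["origin"][2])/d[2]
def shot(n,name,x0,y0,w,h,k):
    im=capture(n)[:,:,::-1]; cv2.imwrite(f"pics/raw_{name}.png",im)
    cv2.imwrite(f"pics/{name}.png",cv2.resize(im[y0:y0+h,x0:x0+w],None,fx=k,fy=k,interpolation=cv2.INTER_CUBIC))
E
python3 -c "
from h import *
shot('top','c1',200,165,140,100,5.7)"
```

```text
(no output)
```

View pics/c1.png

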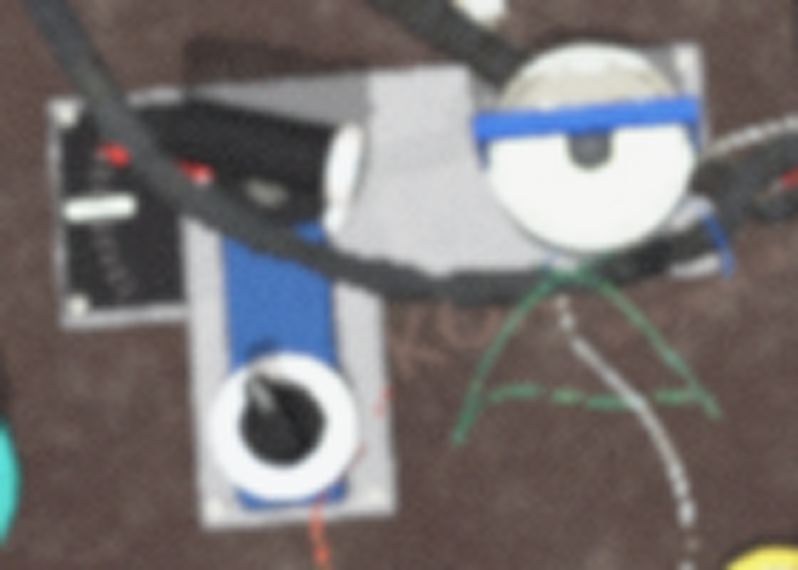

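The crop shows the white dish with its blue bar centred at crop (587,116) and the ball at (590,148). The white mark is at (98,208), the red pointer tip at (115,155) and the black knob at (283,423). Next I fit the station pose.

```bash
python3 - <<'E'
from h import *
from scipy.optimize import least_squares
cr=np.array([[98,208],[587,116],[50,100],[62,327],[205,527],[395,512],[702,43],[283,427],[590,148]],float)
px=np.c_[200,165]+(cr+.5)/5.7-.5
S=np.array([[-80,0,12],[150,0,103],[-105,55,8],[-105,-55,8],[-45,-155,8],[45,-155,8],[205,55,8],[0,-115,72],[150,0,46]])/1000
def T(p,S): c,s=np.cos(p[2]),np.sin(p[2]); return np.c_[S[:,0]*c-S[:,1]*s+p[0],S[:,0]*s+S[:,1]*c+p[1],S[:,2]]
r=least_squares(lambda p:(proj('top',T(p,S))-px).ravel(),[.45,.1,-1.57],loss='soft_l1')
p=r.x; print(p); print((proj('top',T(p,S))-px).round(1).tolist())
K=T(p,np.array([[0,-115,67],[150,0,96],[150,0,160],[-80,0,12],[-80,0,22]])/1000); print(K.round(4), np.hypot(K[:,0],K[:,1]))
uv=proj('side',K); print(uv.round(1))
t=unproj('top',200+115.5/5.7-.5,165+155.5/5.7-.5,.022); d=t[:2]-p[:2]
print('sight',np.mod(np.arctan2(d[1],d[0])-p[2],2*np.pi)-np.pi,np.linalg.norm(d))
shot('side','s1',260,190,160,110,5)
E
```

```text
[ 0.63393379  0.09563653 -1.51046782]
[[1.6, -0.0], [-0.1, 0.2], [-0.1, 0.2], [0.1, 0.3], [-0.2, 0.4], [0.4, -0.0], [-0.3, 0.1], [-1.6, -1.9], [0.3, -0.1]]
[[ 0.5191  0.0887  0.067 ]
 [ 0.643  -0.0541  0.096 ]
 [ 0.643  -0.0541  0.16  ]
 [ 0.6291  0.1755  0.012 ]
 [ 0.6291  0.1755  0.022 ]] [0.52666656 0.64524875 0.64524875 0.65312865 0.65312865]
[[301.7 233.2]
 [357.6 237.2]
 [357.7 213.5]
 [333.6 237.7]
 [333.5 234.6]]
sight -0.2993782612006908 0.07613399126232402
```

View pics/s1.png

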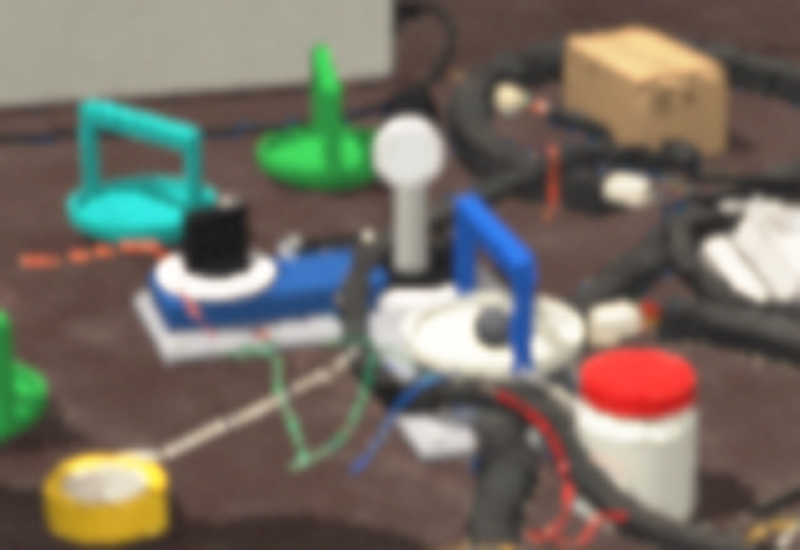

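```bash
cat >> h.py <<'E'
P=np.array([0.63393,0.09564,-1.51047])
def W(x,y,z):
    c,s=np.cos(P[2]),np.sin(P[2]); x,y,z=x/1000,y/1000,z/1000
    return np.array([P[0]+c*x-s*y,P[1]+s*x+c*y,z])
def plan(pos,yaw,dz_tilt=True):
    s=get_state(); M=R.from_rotvec(s["ee_rot"])
    Rt=R.from_euler('z',yaw)*R.from_rotvec([np.pi,0,0])
    x=M.as_matrix()[:,0]; print('t',s['t'],'pos',s['position'].round(4),'yaw',np.arctan2(x[1],x[0]).round(4),'joints',s['joints'].round(2),'F',s['force'].round(1),'T',s['torque'].round(2),'op',round(s['opening'],3),'ff',round(s['finger_force'],1))
    print('shift mm',(M.inv().apply(np.array(pos)-s['position'])*1000).round(1),'turn',(M.inv()*Rt).as_rotvec().round(4))
E
python3 - <<'E'
from h import *
def hull(n,a,c=(0,-115)):
    pts=[]
    for l in(-20,20):
        for w in(-7,7):
            for z in(42,74):
                ca,sa=np.cos(-a),np.sin(-a); pts.append(W(c[0]+ca*l-sa*w,c[1]+sa*l+ca*w,z))
    return proj(n,np.array(pts))
for n,f,(x,y,w,h) in(('top','raw_c1',(236,222,28,32)),('side','raw_s1',(292,226,22,24))):
    im=cv2.imread(f'pics/{f}.png').max(2); m=(im[y:y+h,x:x+w]<75)
    H=hull(n,1.2); print(n,'pred box',H.min(0).round(1),H.max(0).round(1))
    k,l,st,ce=cv2.connectedComponentsWithStats(m.astype(np.uint8)); 
    for i in range(1,k):
        if st[i,4]>20: print(st[i][:2]+[x,y],st[i][:2]+st[i][2:4]+[x-1,y-1],st[i,4],ce[i]+[x,y])
    t=np.zeros((480,640),np.uint8); cv2.fillConvexPoly(t,cv2.convexHull((H*16).round().astype(np.int32)),1,shift=4); 
    mm=cv2.moments(t,True); print('pred cen',mm['m10']/mm['m00'],mm['m01']/mm['m00'],mm['m00'])
plan(W(0,-115,200),1.7)
plan([.5,-.3,.22],1.0)
E
```

```text
top pred box [241.6 229.3] [255.1 247.3]
[243 233] [255 245] 114 [249.33333333 239.28947368]
pred cen 248.34782608695653 238.34782608695653 138.0
side pred box [294.2 228.7] [309.2 243.9]
[295 231] [309 244] 156 [302.91025641 237.41666667]
pred cen 301.622009569378 236.1244019138756 209.0
t 0.2 pos [ 0.1786 -0.6507  0.2418] yaw 0.2678 joints [ 1.22  0.58  0.02  1.44 -0.02  1.13 -0.06] F [ 0.6 -0.2  0.6] T [0.01 0.   0.02] op 0.999 ff 0.0
shift mm [ 524.1 -622.9   42.4] turn [-9.0000e-04 -7.0000e-04 -1.4322e+00]
t 0.2 pos [ 0.1786 -0.6507  0.2418] yaw 0.2678 joints [ 1.22  0.58  0.02  1.44 -0.02  1.13 -0.06] F [ 0.6 -0.2  0.6] T [0.01 0.   0.02] op 0.999 ff 0.0
shift mm [ 402.8 -253.1   22. ] turn [-1.000e-03 -4.000e-04 -7.322e-01]
```

>>> play_rows:
  steps:
    - [[403,-253,20],[0,0,-0.73]]
    - [[403,-253,20],[0,0,-0.73]]
    - [[403,-253,20],[0,0,-0.73]]
    - [[403,-253,20],[0,0,-0.73]]
    - [[403,-253,20],[0,0,-0.73]]
    - [[403,-253,20],[0,0,-0.73]]
    - [[403,-253,20],[0,0,-0.73]]
    - [[403,-253,20],[0,0,-0.73]]
    - [[403,-253,20],[0,0,-0.73]]
    - [[403,-253,20],[0,0,-0.73]]
    - [[403,-253,20],[0,0,-0.73]]
    - [[403,-253,20],[0,0,-0.73]]
    - [[524,-623,40],[0,0,-1.43]]
    - [[524,-623,40],[0,0,-1.43]]
    - [[524,-623,40],[0,0,-1.43]]
    - [[524,-623,40],[0,0,-1.43]]
    - [[524,-623,40],[0,0,-1.43]]
    - [[524,-623,40],[0,0,-1.43]]
    - [[524,-623,40],[0,0,-1.43]]
    - [[524,-623,40],[0,0,-1.43]]
  jaw: 1
  force: 30

```text
t: 1.87
position: [0.5161, 0.0339, 0.2052]
ee_rot: [2.076, 2.358, 0.0]
force: [0.4, -0.6, -1.4]
opening: 1.002
finger_force: 0.0
```

```bash
python3 -c "
from h import *
plan(W(0,-115,180),3.57)"
```

```text
t 1.8667 pos [0.5161 0.0339 0.2052] yaw 1.6977 joints [ 0.17  0.41 -0.46  1.89  0.23  0.89 -0.27] F [ 0.4 -0.6 -1.4] T [-0.02 -0.1  -0.03] op 1.002 ff 0.0
shift mm [54.  10.  25.2] turn [ 1.0000e-04  2.0000e-04 -1.8723e+00]
```

>>> play_rows:
  steps:
    - [[54,10,25],[0,0,-0.12]]
    - [[54,10,25],[0,0,-0.24]]
    - [[54,10,25],[0,0,-0.36]]
    - [[54,10,25],[0,0,-0.48]]
    - [[54,10,25],[0,0,-0.6]]
    - [[54,10,25],[0,0,-0.72]]
    - [[54,10,25],[0,0,-0.84]]
    - [[54,10,25],[0,0,-0.96]]
    - [[54,10,25],[0,0,-1.08]]
    - [[54,10,25],[0,0,-1.2]]
    - [[54,10,25],[0,0,-1.32]]
    - [[54,10,25],[0,0,-1.44]]
    - [[54,10,25],[0,0,-1.56]]
    - [[54,10,25],[0,0,-1.68]]
    - [[54,10,25],[0,0,-1.8]]
    - [[54,10,25],[0,0,-1.87]]
    - [[54,10,25],[0,0,-1.87]]
    - [[54,10,25],[0,0,-1.87]]
    - [[54,10,25],[0,0,-1.87]]

```text
t: 3.45
position: [0.5194, 0.0869, 0.1802]
ee_rot: [0.66, -3.071, 0.0]
force: [-0.0, 0.3, -0.4]
opening: 0.996
finger_force: 0.0
```

```bash
python3 -c "
from h import *
plan(W(0,-115,59),3.57)"
```

```text
t 3.45 pos [0.5194 0.0869 0.1802] yaw -2.7182 joints [ 0.38  0.57 -0.96  1.89  0.56  0.98  1.15] F [-0.   0.3 -0.4] T [-0.    0.03  0.02] op 0.996 ff 0.0
shift mm [ -0.5   1.8 121.2] turn [-0.     -0.0001 -0.005 ]
```

>>> play_rows:
  steps:
    - [[0,2,30],[0,0,0]]
    - [[0,2,60],[0,0,0]]
    - [[0,2,80],[0,0,0]]
    - [[0,2,95],[0,0,0]]
    - [[0,2,108],[0,0,0]]
    - [[0,2,116],[0,0,0]]
    - [[0,2,120],[0,0,0]]
    - [[0,2,120],[0,0,0]]
    - [[0,2,120],[0,0,0]]
  jaw: 0.6

```text
t: 4.2
position: [0.519, 0.089, 0.0607]
ee_rot: [-0.664, 3.07, -0.0]
force: [0.3, -0.2, 0.1]
opening: 0.603
finger_force: 0.0
```

>>> play_rows:
  steps:
    - [[0,0,0],[0,0,0]]
    - [[0,0,0],[0,0,0]]
    - [[0,0,0],[0,0,0]]
    - [[0,0,0],[0,0,0]]
    - [[0,0,0],[0,0,0]]
    - [[0,0,0],[0,0,0]]
    - [[0,0,0],[0,0,0]]
    - [[0,0,0],[0,0,0]]
  jaw: 0
  force: 25

```text
t: 4.87
position: [0.5189, 0.0895, 0.0609]
ee_rot: [-0.665, 3.069, 0.001]
force: [-1.3, 2.3, 5.9]
opening: 0.16
finger_force: 29.2
```

```bash
python3 -c "
from h import *
plan(W(0,-115,59),2.37)"
```

```text
t 4.8667 pos [0.5189 0.0895 0.0609] yaw -2.7151 joints [ 0.27  0.72 -0.82  2.01  0.77  0.76  0.97] F [-1.3  2.3  5.9] T [0.33 0.34 0.  ] op 0.16 ff 29.2
shift mm [ 0.1 -0.8  1.9] turn [1.0000e-03 1.0000e-03 1.1981e+00]
```

>>> play_rows:
  steps:
    - [[0,0,0],[0,0,0.06]]
    - [[0,0,0],[0,0,0.13]]
    - [[0,0,0],[0,0,0.2]]
    - [[0,0,0],[0,0,0.27]]
    - [[0,0,0],[0,0,0.34]]
    - [[0,0,0],[0,0,0.41]]
    - [[0,0,0],[0,0,0.48]]
    - [[0,0,0],[0,0,0.55]]
    - [[0,0,0],[0,0,0.62]]
    - [[0,0,0],[0,0,0.69]]
    - [[0,0,0],[0,0,0.76]]
    - [[0,0,0],[0,0,0.83]]
    - [[0,0,0],[0,0,0.9]]
    - [[0,0,0],[0,0,0.97]]
    - [[0,0,0],[0,0,1.04]]
    - [[0,0,0],[0,0,1.1]]
    - [[0,0,0],[0,0,1.15]]
    - [[0,0,0],[0,0,1.18]]
    - [[0,0,0],[0,0,1.18]]
    - [[0,0,0],[0,0,1.18]]

```text
t: 6.53
position: [0.519, 0.0905, 0.0609]
ee_rot: [1.154, 2.921, 0.004]
force: [-1.7, 5.3, 5.6]
opening: 0.16
finger_force: 29.1
```

```bash
python3 -c "
from h import *
plan(W(0,-115,59),2.37)
shot('top','c2',203,172,60,45,13)"
```

```text
t 6.5333 pos [0.519  0.0905 0.0609] yaw 2.3892 joints [ 0.07  0.64 -0.5   2.01  0.51  0.61  0.04] F [-1.7  5.3  5.6] T [1.13 0.39 0.01] op 0.16 ff 29.1
shift mm [-1.3 -1.3  1.9] turn [ 0.0024 -0.0002  0.0192]
```

View pics/c2.png

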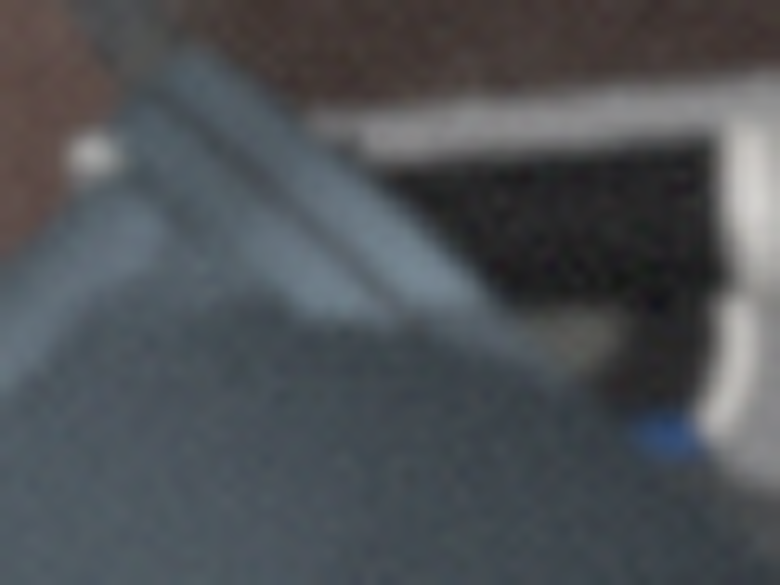

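The arm hides the pointer. From the grip yaw the knob stands at about 2.384, so I add a little, let go, rise and move clear to check.

>>> play_rows:
  steps:
    - [[0,0,0],[0,0,0.017]]
    - [[0,0,0],[0,0,0.017]]
    - [[0,0,0],[0,0,0.017]]

```text
t: 6.83
position: [0.5191, 0.0905, 0.0609]
ee_rot: [1.179, 2.911, 0.004]
force: [-2.0, 5.2, 5.0]
opening: 0.161
finger_force: 29.1
```

>>> play_rows:
  steps:
    - [[0,0,0],[0,0,0]]
    - [[0,0,0],[0,0,0]]
    - [[0,0,0],[0,0,0]]
    - [[0,0,0],[0,0,0]]
    - [[0,0,-20],[0,0,0]]
    - [[0,0,-60],[0,0,0]]
    - [[0,0,-100],[0,0,0]]
    - [[0,0,-140],[0,0,0]]
    - [[0,0,-160],[0,0,0]]
    - [[0,0,-160],[0,0,0]]
  jaw: 0.6

```text
t: 7.67
position: [0.5207, 0.0895, 0.2249]
ee_rot: [1.179, 2.905, 0.006]
force: [1.5, 0.9, 0.4]
opening: 0.602
finger_force: 0.0
```

```bash
python3 -c "
from h import *
plan(W(180,-100,220),1.631)"
```

```text
t 7.6667 pos [0.5207 0.0895 0.2249] yaw 2.3702 joints [ 0.19  0.42 -0.64  1.84  0.31  0.97  0.22] F [1.5 0.9 0.4] T [ 0.08  0.02 -0.01] op 0.602 ff 0.0
shift mm [-142.5 -111.8    4.9] turn [0.0073 0.0021 0.7392]
```

>>> play_rows:
  steps:
    - [[-40,-30,5],[0.007,0.002,0.1]]
    - [[-70,-55,5],[0.007,0.002,0.2]]
    - [[-100,-80,5],[0.007,0.002,0.3]]
    - [[-130,-100,5],[0.007,0.002,0.4]]
    - [[-142,-112,5],[0.007,0.002,0.52]]
    - [[-142,-112,5],[0.007,0.002,0.64]]
    - [[-142,-112,5],[0.007,0.002,0.739]]
    - [[-142,-112,5],[0.007,0.002,0.739]]
    - [[-142,-112,5],[0.007,0.002,0.739]]

```text
t: 8.42
position: [0.5421, -0.0904, 0.2148]
ee_rot: [-2.146, -2.288, 0.01]
force: [-0.8, 0.1, -0.1]
opening: 0.593
finger_force: 0.0
```

```bash
python3 -c "
from h import *
plan(W(150,0,150),1.631)
shot('top','c3',203,172,60,45,13)"
```

```text
t 8.4167 pos [ 0.5421 -0.0904  0.2148] yaw 1.6351 joints [ 0.36  0.44 -0.41  1.79  0.21  0.96 -0.08] F [-0.8  0.1 -0.1] T [0.04 0.03 0.04] op 0.593 ff 0.0
shift mm [ 29.9 103.5  63.9] turn [-0.008   0.0009  0.0041]
```

View pics/c3.png

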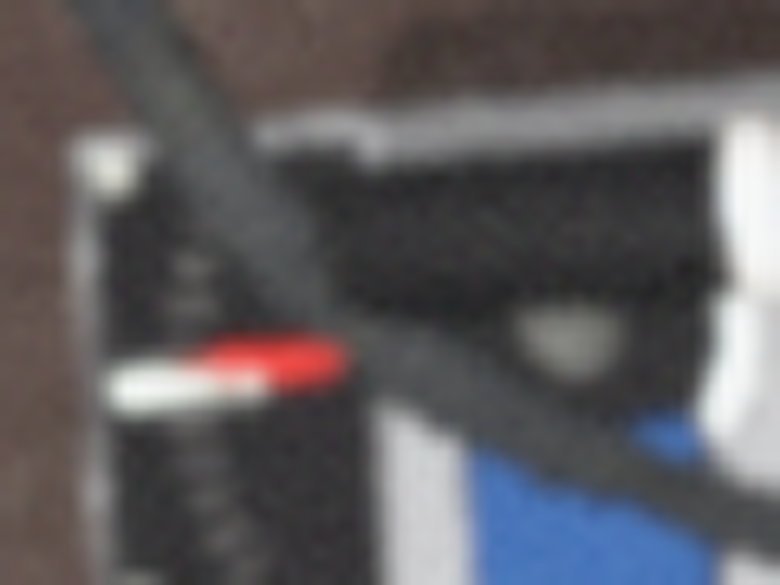

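The red pointer (195–345, ~358) lies over the white mark (110–265, ~386). I now compare that with the projection for sight = 0, parallax included.

```bash
python3 - <<'E'
from h import *
f=lambda q:((q-[203,172]+.5)*13-.5).round(0).tolist()
for a in(-.03,-.015,0,.015):
    c,s=np.cos(a),np.sin(a)
    print(a,[f(proj('top',W(-r*c,-r*s,z)))[0] for r,z in((80,22),(65,22),(55,22))])
for z in (8,10,13): print('mark',z,[f(proj('top',W(x,0,z)))[0] for x in(-95,-80,-65)])
im=cv2.imread('pics/raw_c3.png').astype(int)
for col in range(210,231):
    c=im[192:208,col]; w=np.clip(c.min(1)-90,0,None); r=np.clip(c[:,2]-c[:,0]-30,0,None); y=np.arange(192,208)
    g=lambda w:(round(((w*y).sum()/w.sum()-172+.5)*13) if w.sum()>30 else None)
    print(int((col-203+.5)*13),'mark',g(w),int(w.sum()),'red',g(r),int(r.sum()))
E
```

```text
-0.03 [[195.0, 362.0], [268.0, 357.0], [317.0, 354.0]]
-0.015 [[195.0, 367.0], [268.0, 362.0], [317.0, 358.0]]
0 [[195.0, 373.0], [268.0, 367.0], [317.0, 362.0]]
0.015 [[195.0, 379.0], [269.0, 371.0], [317.0, 366.0]]
mark 8 [[137.0, 394.0], [210.0, 388.0], [282.0, 381.0]]
mark 10 [[135.0, 392.0], [208.0, 386.0], [280.0, 379.0]]
mark 13 [[132.0, 389.0], [204.0, 382.0], [277.0, 376.0]]
97 mark 377 273 red None 0
110 mark 391 232 red None 0
123 mark 389 409 red None 0
136 mark 388 476 red None 0
149 mark 387 489 red None 0
162 mark 386 473 red None 0
175 mark 388 451 red None 0
188 mark 387 408 red None 23
201 mark 387 353 red 361 68
214 mark 386 281 red 359 155
227 mark 386 220 red 359 243
240 mark 385 212 red 358 266
253 mark 384 195 red 358 274
266 mark 383 80 red 361 338
279 mark None 0 red 363 402
292 mark None 0 red 363 413
305 mark None 0 red 363 382
318 mark None 0 red 362 317
331 mark None 0 red 362 216
344 mark None 0 red 362 51
357 mark None 0 red None 0
```

```bash
python3 - <<'E'
from h import *
ims=[capture('top') for _ in range(6)]
im=np.mean(ims,0); cv2.imwrite('pics/avg.png',im[:,:,::-1])
for col in (218,220,221,222,223,224,226,227): print(col,[tuple(im[r,col].astype(int)) for r in range(196,205)])
shot('side','s3',315,222,40,30,20)
E
```

```text
218 [(np.int64(76), np.int64(74), np.int64(75)), (np.int64(70), np.int64(64), np.int64(65)), (np.int64(101), np.int64(69), np.int64(69)), (np.int64(165), np.int64(99), np.int64(95)), (np.int64(223), np.int64(175), np.int64(167)), (np.int64(230), np.int64(219), np.int64(214)), (np.int64(197), np.int64(198), np.int64(191)), (np.int64(131), np.int64(133), np.int64(130)), (np.int64(98), np.int64(97), np.int64(96))]
220 [(np.int64(59), np.int64(57), np.int64(58)), (np.int64(77), np.int64(52), np.int64(53)), (np.int64(150), np.int64(60), np.int64(58)), (np.int64(220), np.int64(90), np.int64(86)), (np.int64(235), np.int64(148), np.int64(142)), (np.int64(223), np.int64(185), np.int64(179)), (np.int64(169), np.int64(162), np.int64(156)), (np.int64(105), np.int64(105), np.int64(103)), (np.int64(67), np.int64(67), np.int64(68))]
221 [(np.int64(56), np.int64(53), np.int64(54)), (np.int64(81), np.int64(53), np.int64(53)), (np.int64(161), np.int64(59), np.int64(57)), (np.int64(228), np.int64(91), np.int64(86)), (np.int64(238), np.int64(149), np.int64(144)), (np.int64(225), np.int64(188), np.int64(
[... 1600 characters left out ...]
(np.int64(144), np.int64(57), np.int64(58)), (np.int64(78), np.int64(53), np.int64(56)), (np.int64(57), np.int64(53), np.int64(55)), (np.int64(54), np.int64(53), np.int64(56))]
227 [(np.int64(77), np.int64(76), np.int64(77)), (np.int64(98), np.int64(74), np.int64(75)), (np.int64(163), np.int64(72), np.int64(71)), (np.int64(213), np.int64(71), np.int64(68)), (np.int64(195), np.int64(67), np.int64(64)), (np.int64(128), np.int64(56), np.int64(56)), (np.int64(71), np.int64(52), np.int64(55)), (np.int64(54), np.int64(51), np.int64(54)), (np.int64(54), np.int64(52), np.int64(54))][ WARN:0@10.851] global loadsave.cpp:1063 imwrite_ Unsupported depth image for selected encoder is fallbacked to CV_8U.
```

View pics/s3.png

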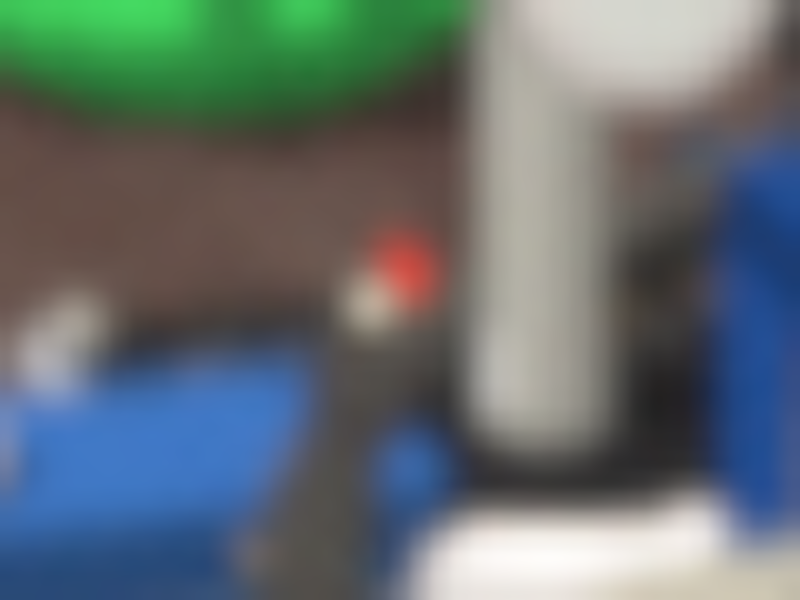

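```bash
python3 - <<'E'
from h import *
im=cv2.imread('pics/avg.png')[:,:,::-1].astype(float)
def lin(x): x=x/255; return np.where(x<.04045,x/12.92,((x+.055)/1.055)**2.4)
for nm,f in(('srgb',lambda x:x/255),('lin',lin)):
    L=f(im); red=L[199:201,224:226].mean((0,1)); red[0]=max(L[199,224,0],L[200,222,0]); wh=L[201,212:216].mean(0)
    bl=L[203:205,224:227].mean((0,1)); print(nm,red.round(2),wh.round(2),bl.round(2))
    A=np.c_[red-bl,wh-bl]
    pred=lambda a,r:proj('top',W(-r*np.cos(a),-r*np.sin(a),22))[0]
    for c in range(217,229):
        q=L[195:206,c]-bl; k=np.linalg.lstsq(A,q.T,rcond=None)[0]; y=np.arange(195,206)
        rr=np.linspace(45,85,200); g=lambda a:np.interp(c,*np.array([pred(a,r) for r in rr]).T)
        v=(k[0]*y).sum()/k[0].sum(); p0=g(0); s=(g(-.02)-p0)/-.02
        print(c,'red w',k[0].sum().round(2),'cen',v.round(2),'pred0',p0.round(2),'a',((v-p0)/s).round(3),'white',k[1].sum().round(2))
E
```

```text
srgb [0.94 0.29 0.28] [0.9  0.92 0.9 ] [0.22 0.21 0.22]
217 red w 0.64 cen 199.36 pred0 200.41 a -0.034 white 4.16
218 red w 1.07 cen 199.27 pred0 200.41 a -0.036 white 3.73
219 red w 1.72 cen 199.2 pred0 200.41 a -0.039 white 2.95
220 red w 2.34 cen 199.14 pred0 200.41 a -0.041 white 2.22
221 red w 2.48 cen 199.14 pred0 200.41 a -0.041 white 2.07
222 red w 2.54 cen 199.14 pred0 200.41 a -0.04 white 1.89
223 red w 2.92 cen 199.27 pred0 200.41 a -0.036 white 1.05Traceback (most recent call last):
  File "<stdin>", line 12, in <module>
  File "<stdin>", line 11, in <lambda>
  File "<stdin>", line 8, in <lambda>
  File "h.py", line 7, in proj
    c,M=cam(n); q=(np.atleast_2d(P)-c["origin"])@M
        ~~~^^^
  File "h.py", line 5, in cam
    c=calibration(n); return c,R.from_rotvec(c["orientation"]).as_matrix()
ValueError: time passes only in moves, steps and waits
```

```bash
python3 - <<'E'
import re
s=open('h.py').read()
s=s.replace("def cam(n):\n    c=calibration(n);","import functools\n@functools.lru_cache\ndef cam(n):\n    c=calibration(n);")
open('h.py','w').write(s)
E
python3 - <<'E'
from h import *
from scipy.optimize import least_squares
im=cv2.imread('pics/avg.png')[:,:,::-1].astype(float)/255
lin=lambda x:np.where(x<.04045,x/12.92,((x+.055)/1.055)**2.4)
enc=lambda x:np.where(x<.0031308,x*12.92,1.055*np.clip(x,1e-9,1)**(1/2.4)-.055)
x0,y0,w,h,k=211,194,16,12,8
obs=im[y0:y0+h,x0:x0+w]
def poly(pts):
    q=((proj('top',np.array(pts))-[x0,y0]+.5)*k-.5)
    m=np.zeros((h*k,w*k),np.uint8); cv2.fillPoly(m,[(q*256).round().astype(np.int32)],1,cv2.LINE_8,8); return m.astype(float)
def quad(x1,x2,h1,h2,a,z,d):
    c,s=np.cos(a),np.sin(a)
    return [W(x*c-y*s,x*s+y*c,z)+[d[1]/1000,d[0]/1000,0] for x,y in((x1,-h1),(x1,h1),(x2,h2),(x2,-h2))]
def ren(p,L):
    a,ht,hb,sg,dx,dy=p[:6]; red,wh,bl=p[6:9],p[9:12],p[12:15]
    m=poly(quad(-95,-65,3,3,0,10,(dx,dy)))[...,None]; r=poly(quad(-80,-40,ht,hb,a,22,(dx,dy)))[...,None]
    g=bl*(1-m)+wh*m; g=g*(1-r)+red*r
    g=cv2.GaussianBlur(g,(0,0),max(sg,.2)*k); g=cv2.resize(g,(w,h),interpolation=cv2.INTER_AREA)
    return enc(g) if L else g
for L in(0,1):
    f=lin if L else (lambda x:x)
    for a0 in(0,-.04):
        p0=np.r_[a0,2,2,.8,0,0,f(np.array([.94,.27,.26])),f(np.array([.9,.92,.9])),f(np.array([.22,.21,.22]))]
        msk=np.ones((h,w,1)); 
        r=least_squares(lambda p:((ren(p,L)-obs)*msk).ravel(),p0,diff_step=.02,x_scale=np.r_[.02,1,1,.5,1,1,np.ones(9)*.3])
        # second stage scan on angle with absolute steps
        best=min(((lambda q:(np.sum((ren(q,L)-obs)**2),q[0],q[1]))(np.r_[a,t,t if same else hb,r.x[3:]]) for a in np.arange(-.08,.04,.004) for t in (1,1.5,2,2.5,3) for hb in(2,2.5,3) for same in(0,)),key=lambda z:z[0])
        print(L,a0,r.cost,r.x[:6].round(3),best)
E
```

```text
0 0 1.0783806893271066 [0.    2.405 4.735 1.291 2.103 1.146] (np.float64(2.292234216532987), np.float64(0.004000000000000073), np.float64(2.5))
0 -0.04 3.285486208072085 [-0.04   2.     1.927  1.284  0.039 -0.031] (np.float64(6.131939851907419), np.float64(-0.01999999999999995), np.float64(1.5))
1 0 1.7179853135023735 [0.    2.186 2.44  1.02  0.853 0.706] (np.float64(3.299391374089481), np.float64(0.004000000000000073), np.float64(2.0))
1 -0.04 2.3085073347592626 [-0.032  1.955  5.014  0.967  0.854  0.521] (np.float64(4.174366021480707), np.float64(-0.015999999999999945), np.float64(2.5))
```

```bash
python3 - <<'E'
from h import *
from scipy.optimize import minimize
im=cv2.imread('pics/avg.png')[:,:,::-1].astype(float)/255
lin=lambda x:np.where(x<.04045,x/12.92,((x+.055)/1.055)**2.4)
x0,y0,w,h,k=212,196,15,9,8
def poly(pts):
    q=((proj('top',np.array(pts))-[x0,y0]+.5)*k-.5)
    m=np.zeros((h*k,w*k),np.uint8); cv2.fillPoly(m,[(q*256).round().astype(np.int32)],255,cv2.LINE_AA,8); return m/255.
def quad(x1,x2,h1,h2,a,z,d):
    c,s=np.cos(a),np.sin(a)
    return [W(x*c-y*s,x*s+y*c,z)+[d[1]/1000,d[0]/1000,0] for x,y in((x1,-h1),(x1,h1),(x2,h2),(x2,-h2))]
for L in(0,1):
  obs=(lin(im) if L else im)[y0:y0+h,x0:x0+w].reshape(-1,3)
  def cost(p,full=0):
    a,ht,hb,sg,dx,dy=p*[.01,1,1,1,1,1]
    m=poly(quad(-95,-65,3,3,0,10,(dx,dy))); r=poly(quad(-80,-40,ht,hb,a,22,(dx,dy)))
    B=[cv2.resize(cv2.GaussianBlur(g,(0,0),max(sg,.2)*k),(w,h),interpolation=cv2.INTER_AREA).ravel() for g in((1-m)*(1-r),m*(1-r),r)]
    B=np.array(B).T; C=np.linalg.lstsq(B,obs,rcond=None)[0]
    return np.sum((B@C-obs)**2)
  for a0 in(0,-4): 
    r=minimize(cost,[a0,2,2.5,.8,0,0],method='Nelder-Mead',options=dict(maxiter=600,initial_simplex=np.array([[a0,2,2.5,.8,0,0]]+[list(np.array([a0,2,2.5,.8,0,0])+d) for d in np.diag([3,1,1,.4,1.5,1.5])])))
    print(L,r.fun.round(3),'angle',(r.x[0]*.01).round(4),r.x[1:].round(2))
    print([ (a,round(cost(np.r_[a,r.x[1:]]),3)) for a in(-4,-3,-2,-1,0,1)])
E
```

```text
0 0.574 angle 0.0001 [1.88 4.28 1.25 2.81 0.72]
[(-4, np.float64(2.087)), (-3, np.float64(1.582)), (-2, np.float64(1.062)), (-1, np.float64(0.626)), (0, np.float64(0.574)), (1, np.float64(0.822))]
0 0.657 angle 0.0033 [0.52 2.48 1.28 3.42 0.59]
[(-4, np.float64(2.037)), (-3, np.float64(1.746)), (-2, np.float64(1.39)), (-1, np.float64(0.981)), (0, np.float64(0.661)), (1, np.float64(0.746))]
1 0.574 angle 0.0033 [1.31 3.85 0.96 3.29 0.72]
[(-4, np.float64(3.34)), (-3, np.float64(2.641)), (-2, np.float64(1.688)), (-1, np.float64(1.048)), (0, np.float64(0.643)), (1, np.float64(0.69))]
1 0.85 angle 0.0019 [0.54 2.23 0.97 4.49 0.45]
[(-4, np.float64(3.257)), (-3, np.float64(2.659)), (-2, np.float64(2.123)), (-1, np.float64(1.252)), (0, np.float64(0.924)), (1, np.float64(0.892))]
```

The fit gives a sight angle of 0 within ±0.004 rad, so the sight is aimed. Next, the dish.

>>> play_rows:
  steps:
    - [[10,35,10],[-0.008,0.001,0.004]]
    - [[20,70,25],[-0.008,0.001,0.004]]
    - [[28,95,45],[-0.008,0.001,0.004]]
    - [[30,103.5,60],[-0.008,0.001,0.004]]
    - [[30,103.5,64],[-0.008,0.001,0.004]]
    - [[30,103.5,64],[-0.008,0.001,0.004]]
    - [[30,103.5,64],[-0.008,0.001,0.004]]
    - [[30,103.5,64],[-0.008,0.001,0.004]]

```text
t: 9.48
position: [0.6432, -0.055, 0.1517]
ee_rot: [2.157, 2.282, 0.002]
force: [0.3, 0.0, 0.5]
opening: 0.6
finger_force: 0.0
```

```bash
python3 - <<'E'
from h import *
plan(W(150,0,88),1.631)
shot('side','s4',315,190,90,66,8.8)
E
```

```text
t 9.4833 pos [ 0.6432 -0.055   0.1517] yaw 1.627 joints [ 0.24  0.63 -0.38  1.62  0.28  0.94 -0.18] F [0.3 0.  0.5] T [-0.06 -0.04  0.05] op 0.6 ff 0.0
shift mm [ 1.  -0.3 63.7] turn [ 0.002   0.0003 -0.004 ]
```

View pics/s4.png

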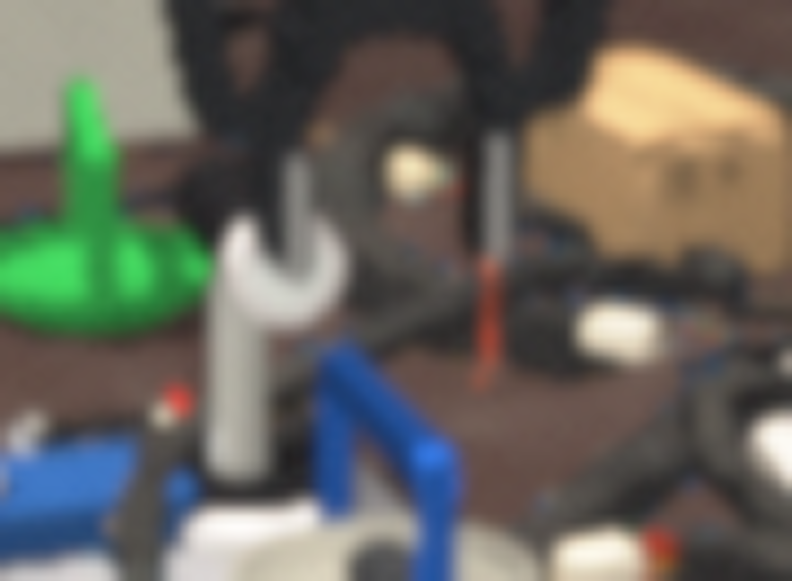

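The fingers (centre ~395 in the crop) straddle the bar middle (~388), so I descend and close gently.

>>> play_rows:
  steps:
    - [[1,0,20],[0.002,0,-0.004]]
    - [[1,0,38],[0.002,0,-0.004]]
    - [[1,0,50],[0.002,0,-0.004]]
    - [[1,0,58],[0.002,0,-0.004]]
    - [[1,0,62],[0.002,0,-0.004]]
    - [[1,0,63],[0.002,0,-0.004]]
    - [[1,0,63],[0.002,0,-0.004]]
    - [[1,0,63],[0.002,0,-0.004]]

```text
t: 10.2
position: [0.644, -0.0532, 0.0883]
ee_rot: [-2.153, -2.288, -0.0]
force: [-0.0, -0.3, 0.5]
opening: 0.601
finger_force: 0.0
```

>>> play_rows:
  steps:
    - [[0,0,0],[0,0,0]]
    - [[0,0,0],[0,0,0]]
    - [[0,0,0],[0,0,0]]
    - [[0,0,0],[0,0,0]]
    - [[0,0,0],[0,0,0]]
    - [[0,0,0],[0,0,0]]
  jaw: 0.2
  force: 25

```text
t: 10.7
position: [0.6435, -0.0533, 0.0875]
ee_rot: [-2.152, -2.287, 0.001]
force: [0.7, 0.1, -0.3]
opening: 0.198
finger_force: 0.0
```

>>> play_rows:
  steps:
    - [[0,0,0],[0,0,0]]
    - [[0,0,0],[0,0,0]]
    - [[0,0,0],[0,0,0]]
    - [[0,0,0],[0,0,0]]
    - [[0,0,0],[0,0,0]]
    - [[0,0,0],[0,0,0]]
    - [[0,0,0],[0,0,0]]
    - [[0,0,0],[0,0,0]]
  jaw: 0
  force: 60

```text
t: 11.37
position: [0.6436, -0.0532, 0.0876]
ee_rot: [-2.152, -2.288, 0.0]
force: [0.6, -0.1, 4.4]
opening: 0.127
finger_force: 59.1
```

```bash
python3 - <<'E'
from h import *
plan(W(150,0,88),1.631)
E
```

```text
t 11.3667 pos [ 0.6436 -0.0532  0.0876] yaw 1.6318 joints [ 0.22  0.71 -0.35  1.68  0.31  0.81 -0.21] F [ 0.6 -0.1  4.4] T [-0.02  0.01 -0.  ] op 0.127 ff 59.1
shift mm [-0.8 -0.7 -0.4] turn [-0.0007 -0.0003  0.0008]
```

>>> play_rows:
  steps:
    - [[0,0,-0.3],[0,0,0]]
    - [[0,0,-1],[0,0,0]]
    - [[0,0,-2.5],[0,0,0]]
    - [[0,0,-5],[0,0,0]]
    - [[0,0,-8.5],[0,0,0]]
    - [[0,0,-13],[0,0,0]]
    - [[0,0,-18.5],[0,0,0]]
    - [[0,0,-24.5],[0,0,0]]
    - [[0,0,-31],[0,0,0]]
    - [[0,0,-37.5],[0,0,0]]
    - [[0,0,-43.5],[0,0,0]]
    - [[0,0,-49],[0,0,0]]
    - [[0,0,-53.5],[0,0,0]]
    - [[0,0,-57.5],[0,0,0]]
    - [[0,0,-60.5],[0,0,0]]
    - [[0,0,-62.5],[0,0,0]]
    - [[0,0,-63.5],[0,0,0]]
    - [[0,0,-64],[0,0,0]]
    - [[0,0,-64],[0,0,0]]
    - [[0,0,-64],[0,0,0]]

```text
t: 13.03
position: [0.6434, -0.0532, 0.1512]
ee_rot: [-2.152, -2.287, 0.001]
force: [0.2, -0.1, -2.2]
opening: 0.126
finger_force: 58.4
```

```bash
python3 - <<'E'
from h import *
plan(W(150,0,151.5),1.631+np.pi/2)
shot('side','s5',315,170,90,66,8.8)
E
```

```text
t 13.0333 pos [ 0.6434 -0.0532  0.1512] yaw 1.6319 joints [ 0.24  0.64 -0.38  1.62  0.28  0.94 -0.18] F [ 0.2 -0.1 -2.2] T [-0.01  0.03  0.  ] op 0.126 ff 58.4
shift mm [-0.8 -0.5 -0.3] turn [-8.0000e-04 -1.5000e-03 -1.5699e+00]
```

View pics/s5.png

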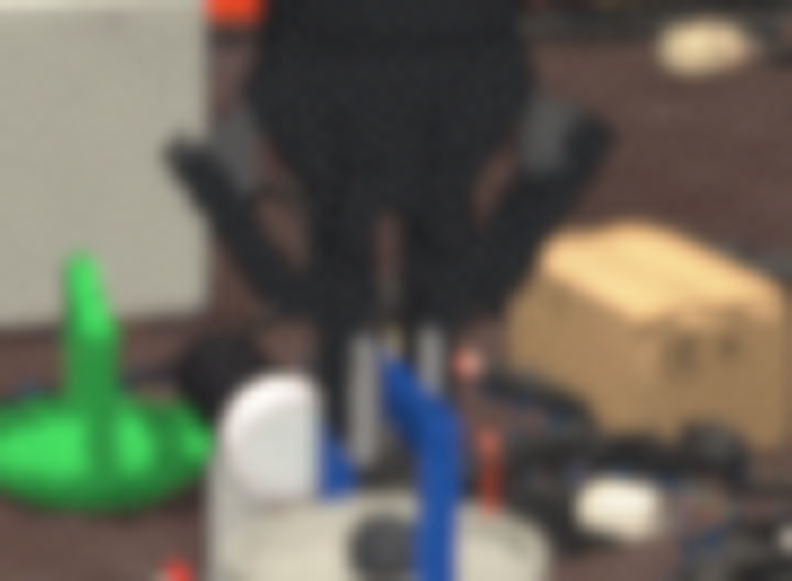

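The dish is lifted level with the ball in its middle. Now the quarter turn, in two smooth halves.

>>> play_rows:
  steps:
    - [[0,0,0],[0,0,-0.005]]
    - [[0,0,0],[0,0,-0.02]]
    - [[0,0,0],[0,0,-0.045]]
    - [[0,0,0],[0,0,-0.08]]
    - [[0,0,0],[0,0,-0.125]]
    - [[0,0,0],[0,0,-0.175]]
    - [[0,0,0],[0,0,-0.23]]
    - [[0,0,0],[0,0,-0.29]]
    - [[0,0,0],[0,0,-0.35]]
    - [[0,0,0],[0,0,-0.41]]
    - [[0,0,0],[0,0,-0.47]]
    - [[0,0,0],[0,0,-0.53]]
    - [[0,0,0],[0,0,-0.585]]
    - [[0,0,0],[0,0,-0.635]]
    - [[0,0,0],[0,0,-0.68]]
    - [[0,0,0],[0,0,-0.72]]
    - [[0,0,0],[0,0,-0.75]]
    - [[0,0,0],[0,0,-0.77]]
    - [[0,0,0],[0,0,-0.78]]
    - [[0,0,0],[0,0,-0.785]]

```text
t: 14.75
position: [0.6435, -0.0533, 0.1514]
ee_rot: [-1.112, -2.937, 0.0]
force: [-0.2, 0.3, -2.0]
opening: 0.131
finger_force: 58.4
```

>>> play_rows:
  steps:
    - [[0,0,0],[0,0,-0.005]]
    - [[0,0,0],[0,0,-0.02]]
    - [[0,0,0],[0,0,-0.045]]
    - [[0,0,0],[0,0,-0.08]]
    - [[0,0,0],[0,0,-0.125]]
    - [[0,0,0],[0,0,-0.175]]
    - [[0,0,0],[0,0,-0.23]]
    - [[0,0,0],[0,0,-0.29]]
    - [[0,0,0],[0,0,-0.35]]
    - [[0,0,0],[0,0,-0.41]]
    - [[0,0,0],[0,0,-0.47]]
    - [[0,0,0],[0,0,-0.53]]
    - [[0,0,0],[0,0,-0.585]]
    - [[0,0,0],[0,0,-0.635]]
    - [[0,0,0],[0,0,-0.68]]
    - [[0,0,0],[0,0,-0.72]]
    - [[0,0,0],[0,0,-0.75]]
    - [[0,0,0],[0,0,-0.77]]
    - [[0,0,0],[0,0,-0.78]]
    - [[0,0,0],[0,0,-0.785]]

```text
t: 16.42
position: [0.6436, -0.0533, 0.1514]
ee_rot: [0.095, -3.139, -0.001]
force: [-0.3, -1.0, -2.3]
opening: 0.13
finger_force: 58.4
```

```bash
python3 - <<'E'
from h import *
plan(W(150,0,151.5),1.631+np.pi/2)
shot('side','s6',310,180,90,66,8.8)
print(proj('side',[W(150,0,110),W(150,0,92),W(150,0,160)]))
E
```

```text
t 16.4167 pos [ 0.6436 -0.0533  0.1514] yaw -3.0808 joints [ 0.47  0.72 -0.8   1.61  0.57  1.06  1.14] F [-0.3 -1.  -2.3] T [-0.01  0.01  0.03] op 0.13 ff 58.4
shift mm [ 0.6 -0.7 -0.1] turn [ 0.0004 -0.0011  0.0006]
[[357.59807069 232.09592359]
 [357.55121117 238.66481323]
 [357.73063722 213.51240244]]
```

View pics/s6.png

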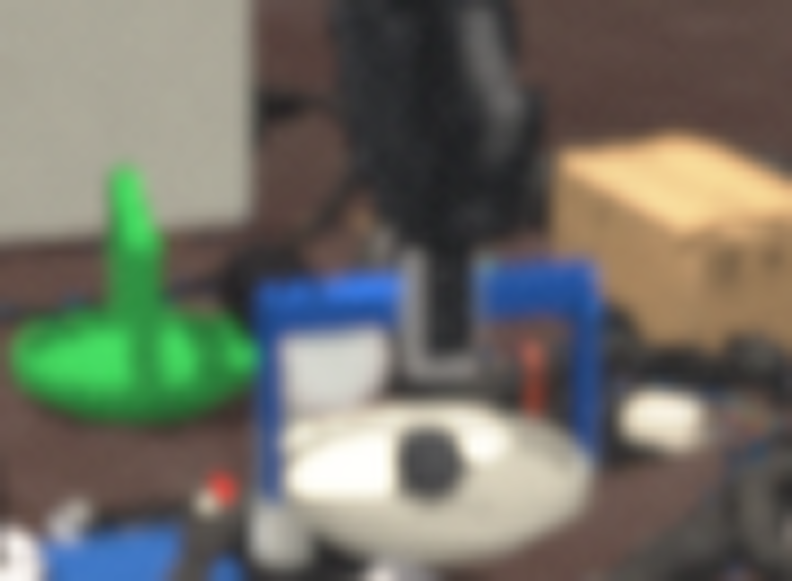

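The ball is at crop (432,462), which is px (358.6,232.0) against an expected (357.6,232.1). The bar lies across the sight line. Last checks are the bar's slope and ball stillness, then I hand in.

>>> play_rows:
  steps:
    - [[0.5,-0.5,0],[0,-0.001,0]]
    - [[0.5,-0.5,0],[0,-0.001,0]]
    - [[0.5,-0.5,0],[0,-0.001,0]]
    - [[0.5,-0.5,0],[0,-0.001,0]]
    - [[0.5,-0.5,0],[0,-0.001,0]]
    - [[0.5,-0.5,0],[0,-0.001,0]]
    - [[0.5,-0.5,0],[0,-0.001,0]]
    - [[0.5,-0.5,0],[0,-0.001,0]]
    - [[0.5,-0.5,0],[0,-0.001,0]]
    - [[0.5,-0.5,0],[0,-0.001,0]]
    - [[0.5,-0.5,0],[0,-0.001,0]]
    - [[0.5,-0.5,0],[0,-0.001,0]]

```text
t: 17.47
position: [0.6431, -0.0538, 0.1514]
ee_rot: [0.094, -3.14, -0.001]
force: [-0.8, 0.6, -1.8]
opening: 0.123
finger_force: 58.4
```

```bash
python3 - <<'E'
from h import *
plan(W(150,0,151.5),1.631+np.pi/2)
for i in range(2):
    im=capture('side').astype(int); s=im[220:245,345:372]; m=(s.max(2)<95)[6:18,5:22]
    ys,xs=np.nonzero(m); print('ball',xs.mean()+350,ys.mean()+226)
b=(im[:,:,2]-im[:,:,0]>60)[205:222,338:380]; 
cols=[(c+338,205+np.nonzero(b[:,c])[0].mean()) for c in range(5,36) if 2<=b[:,c].sum()<=7]
c=np.array(cols); print('bar slope',np.polyfit(*c.T,1), 'pred',(lambda q:(q[1]-q[0])[1]/(q[1]-q[0])[0])(proj('side',[W(150,-45,160),W(150,45,160)])))
print(proj('side',[W(150,-50,160),W(150,50,160)]))
E
```

```text
t 17.4667 pos [ 0.6431 -0.0538  0.1514] yaw -3.0814 joints [ 0.47  0.72 -0.8   1.61  0.57  1.06  1.14] F [-0.8  0.6 -1.8] T [-0.01  0.05  0.01] op 0.123 ff 58.4
shift mm [ 0.1 -0.3 -0.1] turn [ 0.0004 -0.0001 -0.    ]
ball 358.1111111111111 232.5185185185185
ball 358.1111111111111 232.5185185185185
bar slope [-7.23467117e-02  2.39068203e+02] pred -0.09904837676378807
[[338.73593045 215.39379731]
 [376.40828612 211.66241164]]
```

```bash
python3 - <<'E'
from h import *
im=np.mean([capture('side') for _ in range(4)],0)
B=np.clip(im[...,2]-im[...,0],0,None); y=np.arange(204,224); X=[];Y=[];E=[]
for c in list(range(343,354))+list(range(366,375)):
    col=B[204:224,c]; base=np.median(col[:4]); w=np.clip(col-base-15,0,None); p=w.argmax(); s=slice(max(p-4,0),p+5)
    i=np.argmax(w>w.max()/2); e=204+i-(w[i]-w.max()/2)/(w[i]-w[i-1])
    X.append(c);Y.append((w[s]*y[s]).sum()/w[s].sum());E.append(e)
print(np.round(Y,2),np.round(E,2)); print('slope cen',np.polyfit(X,Y,1)[0],'edge',np.polyfit(X,E,1)[0])
for z,yy in((167,-6),(160,0)):
    q=proj('side',[W(150+yy*0,-45,z),W(150,45,z)]); print(q.round(2).tolist(),(q[1]-q[0])[1]/(q[1]-q[0])[0])
ref=proj('side',[W(150,-45,160),W(150,45,160)]);t=proj('side',[W(150,-45,161.8),W(150,45,158.2)]);print('slope with 0.04 tilt',(t[1]-t[0])[1]/(t[1]-t[0])[0])
E
```

```text
[213.99 213.99 213.99 213.93 213.89 213.81 213.64 213.42 213.27 213.27
 213.35 212.63 212.56 212.47 212.33 212.22 212.13 212.19 212.43 212.6 ] [211.41 211.38 211.4  211.45 211.47 211.38 211.15 210.91 210.8  210.83
 210.84 210.11 210.05 209.94 209.83 209.7  209.62 209.66 209.77 209.78]
slope cen -0.05893748215340423 edge -0.061857647091814905
[[340.64, 212.55], [374.61, 209.22]] -0.09786864516333085
[[340.65, 215.2], [374.55, 211.85]] -0.09904837676378807
slope with 0.04 tilt -0.05906364362739304
```

```bash
cat > tilt.py <<'E'
from h import *
from scipy.optimize import minimize
k=6
def fit(im,yaw,zb,box,occ=True):
    x0,y0,w,h=box; s=im[y0:y0+h,x0:x0+w].astype(float)
    obs=np.clip((s[...,2]-s[...,0]-25)/90,0,1)
    def cost(p):
        phi,dx,dy,sg,hw,A=p[0]*.01,*p[1:]
        Rm=R.from_euler('z',yaw)*R.from_rotvec([0,0,0]); ax=np.array([np.cos(P[2]),np.sin(P[2]),0])
        Rt=R.from_rotvec(ax*phi)*Rm; m=np.zeros((h*k,w*k),np.uint8)
        for a,b,c,d,e,f in((-50,50,-6,6,-7,7),(-50,-45,-hw,hw,-54,0),(45,50,-hw,hw,-54,0)):
            pts=np.array([[x,y,z] for x in(a,b) for y in(c,d) for z in(e,f)])/1000
            q=proj('side',Rt.apply(pts)+W(150,0,zb))+[dx,dy]; q=(q-[x0,y0]+.5)*k-.5
            cv2.fillConvexPoly(m,cv2.convexHull((q*64).round().astype(np.int32)),255,cv2.LINE_AA,6)
        r=A*cv2.resize(cv2.GaussianBlur(m/255.,(0,0),max(sg,.2)*k),(w,h),interpolation=cv2.INTER_AREA)
        e=r-obs
        if occ: e[:, 354-x0:366-x0]=0
        return (e**2).sum()
    st=np.array([0,1,0,.8,5,1.]); sim=np.vstack([st]+[st+d for d in np.diag([4,1.5,1.5,.4,1.5,-.2])])
    best=min((minimize(cost,st+[a,0,0,0,0,0],method='Nelder-Mead',options=dict(maxiter=500,initial_simplex=sim+[a,0,0,0,0,0])) for a in(-4,0,4)),key=lambda r:r.fun)
    print('phi',(best.x[0]*.01).round(4),best.x[1:].round(2),best.fun.round(2),[round(cost(np.r_[a,best.x[1:]]),2) for a in(-4,-2,0,2,4)])
fit(cv2.imread('pics/raw_s1.png')[:,:,::-1],P[2],96,(346,224,26,34),False)
im=np.mean([capture('side') for _ in range(4)],0)
fit(im,P[2]+np.pi/2,160,(332,203,52,30))
E
python3 tilt.py
```

```text
phi -0.017 [ 0.58 -0.44  0.65  3.59  0.93] 11.55 [np.float64(12.51), np.float64(11.58), np.float64(12.14), np.float64(14.17), np.float64(17.59)]
phi -0.0262 [ 0.58 -0.33  0.87 -0.    0.76] 18.27 [np.float64(18.89), np.float64(18.47), np.float64(19.78), np.float64(22.89), np.float64(27.83)]
```

The bar looks tilted by about 0.01–0.02 rad after allowing for camera bias. I apply a small levelling correction, wait and hand in.

>>> play_rows:
  steps:
    - [[0,0,0],[0,-0.003,0]]
    - [[0,0,0],[0,-0.006,0]]
    - [[0,0,0],[0,-0.009,0]]
    - [[0,0,0],[0,-0.012,0]]
    - [[0,0,0],[0,-0.012,0]]
    - [[0,0,0],[0,-0.012,0]]
    - [[0,0,0],[0,-0.012,0]]
    - [[0,0,0],[0,-0.012,0]]
    - [[0,0,0],[0,-0.012,0]]
    - [[0,0,0],[0,-0.012,0]]
    - [[0,0,0],[0,-0.012,0]]
    - [[0,0,0],[0,-0.012,0]]
    - [[0,0,0],[0,-0.012,0]]
    - [[0,0,0],[0,-0.012,0]]
    - [[0,0,0],[0,-0.012,0]]
    - [[0,0,0],[0,-0.012,0]]

```text
t: 19.3
position: [0.6431, -0.0538, 0.1514]
ee_rot: [-0.094, 3.128, 0.001]
force: [-0.1, 0.8, -1.6]
opening: 0.127
finger_force: 58.4
```

```bash
python3 - <<'E'
from h import *
plan(W(150,0,151.5),1.631+np.pi/2)
for i in range(2):
    m=(capture('side')[226:238,350:367].max(2)<95); ys,xs=np.nonzero(m); print('ball',xs.mean()+350,ys.mean()+226)
print(finish_job())
E
```

```text
t 19.3 pos [ 0.6431 -0.0538  0.1514] yaw -3.0814 joints [ 0.47  0.71 -0.8   1.63  0.58  1.04  1.13] F [-0.1  0.8 -1.6] T [0.05 0.06 0.01] op 0.127 ff 58.4
shift mm [ 0.1 -0.3 -0.1] turn [ 0.0004  0.0119 -0.    ]
ball 358.2758620689655 232.58620689655172
ball 358.2142857142857 232.5
the job is handed in; nothing more can be done
None
```

I handed the job in at 19.3 s: the pointer measured on the white mark to within about 0.004 rad, and the dish is held a quarter turn round above its stand, level to about 0.01–0.02 rad by camera, with the ball still in its middle at sight height.

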